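Fold back the blue bifold dust cover

ROBOT

A 6-joint arm with a two-finger parallel gripper is mounted at the origin on a cart in front of the work surface, level with it; the furniture and walls round the work are solid. World frame = base frame: x ahead of the robot, y to its left, z up, the work surface at z = 0. Lengths are in m, angles in rad, forces in N, time in s.
With the tool pointing down it reaches from about 0.375 to 0.9 m from the base axis. Payload 3.1 kg.
Tool frame: the origin (TCP) lies midway between the tips of the shut fingers; the grasp point (between the pads) lies 19 mm behind it; z points along the fingers, y is the direction in which the jaws open and shut (so a half turn about z gives the same grasp; the last joint's range is limited). The gripper opens to 85 mm and grips with 20 to 120 N. Pads are 22 mm wide; open, the fingers measure 114 mm over their backs; the gripper's body (76 mm by 85 mm) begins 54 mm behind the grasp point. The pads swing forward as they close: fully open they stand 13 mm farther back than shut.
Start: joints at [1.065, 0.527, 1.433, -0, 1.181, -0.178], TCP at [0.201, 0.592, 0.231] pointing down, gripper open.
Joint ranges: [-3.08, 3.08], [-0.75, 2.2], [0.22, 2.44], [-1.43, 4.57], [0, 2.65], [-2.85, 2.85]. Speed limits (rad/s): [2.79, 2.79, 3.14, 3.14, 3.14, 3.14].

INTERFACE

Orientations are given as a unit quaternion [x, y, z, w].
In Python, from station import manip gives the robot as it stands. The module is installed in compiled form; this text tells all that it offers.
- The arm moves only by the tool drive_tool, never from a script. Its argument "deltas" is one flat list of numbers, 4 for each row, row after row: the shift along the tool's x, y, z in cm, then the turn about the tool's z in degrees. A call has 1 to 12 rows; each row is the pose to reach, as a shift and turn from the pose measured when the call began, along the tool's axes at that moment; what a row does not reach only later rows make up. A row lasts 1/10 s, in which the tool goes at most 50 mm and 8.59 degrees, less where a joint would pass 70% of its speed; a pose out of reach is approached as far as the arm can. A call with a gripper value outside its range is refused whole. "hand" is the finger opening in cm, from 0 to 8.54, set as the call begins (left out, the last holds). The fingers move at their own pace and stop on an object; "squeeze" is the grip in N (left out, the last holds). Time passes only in rows, so rows that repeat a pose let the fingers close. It gives the time, the measured TCP pose, the force and the opening at its end, in the units of the state.
- manip.sense(): the state, without advancing time (a new reading comes with each control period).
- manip.snapshot(name): name is "side" or "top" or "wrist"; returns a dict with "frame" (480x640x3 uint8, red, green, blue), "depth" (480x640 float32, m along the optical axis (not along the pixel's ray), 0 where there is no reading), "fx", "fy", "cx", "cy" (pixels), "R" (3x3) and "t" (3): a world point X has camera coordinates R X + t. Camera axes: x right, y down, z forward; pixel columns grow to the right and rows downward; lengths in m; the calibration is good to about 2 mm. The wrist camera is an equidistant fisheye: a pixel r from the principal point sees the ray r / f radians off the axis. A picture is of the moment at which its call begins.
- manip.sign_off(): hands the job in, once; it reports no verdict.
The state is a dict: "t": time; "q": joint angles; "qd": joint speeds; "tau": joint torques, N m; "tcp_pos": TCP position; "tool_rot": TCP orientation; "force": force on the tool from outside, world axes, zero at the start; "ft_torque": the same for the moment, N m; "finger_gap": opening from 0.0 (shut) to 1.0 (fully open).
Only numpy, scipy, OpenCV 4.12 (cv2) and the standard library are available. Lean on these libraries where they do the work, as an engineer would, in place of code of your own. Each camera call takes 0.05 s, during which the arm holds its last target.

TASK

Push the half-open blue bifold dust cover back all the way, so that its two panels stand folded flat against each other and the parts in the case can be reached. Leave the grey cover on the other case as it is.

Things in the scene. Friction and masses are not known exactly. Their poses are not given: they have to be found in the camera images.
- blue_case: Fixed open aluminium case with the blue cover, 130 (x) x 140 (y) mm. Origin: centre of its underside, on the bench; +x points from its front to the hinged back (the way to push), z up. End walls 40 mm high, side rails at y = +-66 mm 48 mm; parts inside reach 38 mm. Hinge line of the cover: x = +55 mm, z = 52 mm. The free front edge of the cover rolls along the rails at z = 52 mm.
- blue_cover (a joint): Angle q (rad) of the rear blue panel above level: 0 = cover flat, shut; 1.53 = stop, both panels upright face to face, top at 105 mm. Two panels, each 52 mm long, 118 wide, 4 thick, form a roof; the front one slopes down at the same q, so they enclose pi - 2q. Pushing the free edge to +x folds them; it takes 1 to 4 N, and the stiff hinges hold it where left.
- blue_bar (a point): Middle of the steel push bar, 10 mm thick, 100 mm long along the case's y, on the free edge of the blue cover's front panel, 14 mm from the lower face of that panel. At angle q it lies 104 cos q + 14 sin q mm in front (-x) of the hinge line and 14 cos q mm above it. Push it from its front side towards the case's +x.
- grey_bar (a point): Middle of the push bar of the grey cover, which has the same mechanism and size as the blue one; it stands half open on a second, like case to the left or right of the blue one (case centres 22 to 43 cm apart). To be left as it is.

How it is judged:
At the end, for the whole second after the job is handed in: The blue cover is folded back and at rest: its rear panel at 1.40 rad or more (the two panels within about 20 degrees of flat against each other), and the grey cover's bar within 15 mm of where it was (value of joint blue_cover above 1.4 rad and velocity of joint blue_cover between -0.05 and 0.05 rad/s and distance of grey_bar from where it was at the start of the episode below 0.015 m); the robot touches nothing.
It fails at once if the grey cover is moved (its bar by more than 15 mm) (distance of grey_bar from where it was at the start of the episode above 0.015 m).
It also fails if it takes over 29 s, if anything falls off the work surface, if the arm or the gripper's body presses on something with over 40 N, if the wrist force passes 120 N, or if a joint passes its speed limit or range.

## Working session

There is one attempt and no reset: what is moved stays moved. The work goes in short steps, Python scripts to look and compute and a tool call to move; the robot and the scene stay as the last step left them, time stands still between calls to the robot, and variables do not carry over. Pictures are saved under pics/ and viewed, and the job is handed in when it is done.

Besides the shell and the picture viewer there is one more tool, called after "Call:" as name(argument=value, ...) on one line, values as JSON. drive_tool: Moves the arm, as the interface text tells. Its arguments: {"type":"object","properties":{"deltas":{"type":"array"},"hand":{"type":"number"},"squeeze":{"type":"number"}},"required":["deltas"]}

```bash
mkdir -p pics
python3 - <<'E'
from station import manip
import cv2,numpy as np
s=manip.sense();print(s)
for n in("side","top"):
    d=manip.snapshot(n);cv2.imwrite(f"pics/{n}0.png",d["frame"][:,:,::-1]);np.savez(f"{n}0.npz",**d)
    print(n,d["fx"],d["cx"],d["cy"],d["R"],d["t"],-d["R"].T@d["t"])
E
```

```text
{'t': 0.0, 'q': array([ 1.06550015e+00,  5.28468892e-01,  1.43387496e+00, -1.21365112e-05,
        1.18137719e+00, -1.78499562e-01]), 'qd': array([ 8.94706962e-06,  1.25548146e-03, -1.61609046e-03,  1.81708737e-03,
       -1.84234866e-03,  1.18959934e-03]), 'tau': array([ 1.32849345e-03, -4.42349160e+01, -1.78025812e+01, -3.73176408e-04,
        8.39707878e-03, -6.94664720e-06]), 'tcp_pos': array([0.20026477, 0.59131235, 0.23034062]), 'tool_rot': array([ 1.62669813e-01,  9.86679988e-01, -1.00447990e-03, -3.51511729e-04]), 'force': array([-0.06099924, -0.30385145,  0.81983088]), 'ft_torque': array([ 0.03079698,  0.00176372, -0.01584543]), 'finger_gap': 1.0023157496042554}
side 524.3935594239235 320.90732826821875 238.4801516424669 [[-0.95327631 -0.30190218  0.01092484]
 [-0.20137991  0.6080825  -0.76790742]
 [ 0.22518972 -0.73422799 -0.64046768]] [0.4963815  0.1711182  0.80565295] [0.32622373 0.63733762 0.64197472]
top 607.1985622099628 311.19688617201297 243.35991531295196 [[ 0.02882374 -0.99913367  0.0300184 ]
 [-0.99300414 -0.03206126 -0.1136435 ]
 [ 0.11450747 -0.02653276 -0.993068  ]] [-0.03805877  0.55221425  0.96862331] [0.43853343 0.00537914 1.02580684]
```

View pics/side0.png

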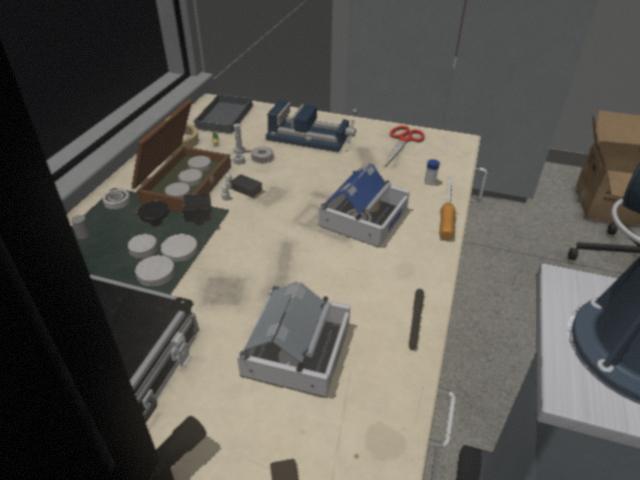

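View pics/top0.png

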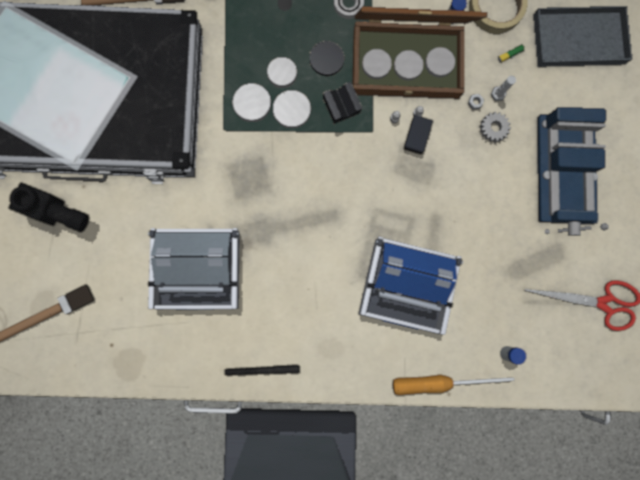

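The top view shows the blue case at about (410,287), with its front towards the robot and its bar near (405,303). The grey case is at about (195,272). I'll zoom in and measure them.

```bash
cat > h.py <<'E'
import numpy as np,cv2
def world(d,u,v,z=None,depth=None):
    r=np.array([(u-d["cx"])/d["fx"],(v-d["cy"])/d["fy"],1.]);R=d["R"];c=-R.T@d["t"];w=R.T@r
    k=depth if depth is not None else (z-c[2])/w[2]
    return c+k*w
def pix(d,X):
    p=d["R"]@np.asarray(X)+d["t"];return d["fx"]*p[0]/p[2]+d["cx"],d["fy"]*p[1]/p[2]+d["cy"]
E
python3 - <<'E'
from h import *
d=dict(np.load("top0.npz"));f=d["frame"][:,:,::-1]
c=cv2.resize(f[220:350,340:480],None,fx=5.7,fy=4.6*0+5.7*0+4.6,interpolation=cv2.INTER_CUBIC);cv2.imwrite("pics/topz.png",cv2.resize(f[225:345,345:475],None,fx=5,fy=5,interpolation=cv2.INTER_CUBIC))
hsv=cv2.cvtColor(np.ascontiguousarray(f),cv2.COLOR_BGR2HSV)
m=cv2.inRange(hsv,(105,120,50),(130,255,255));m[:230]=0;m[345:]=0;m[:,:350]=0;m[:,475:]=0
v,u=np.nonzero(m)
P=np.array([world(d,a,b,depth=d["depth"][b,a]) for a,b in zip(u,v)])
print(len(P),np.percentile(P[:,2],[1,10,50,90,99]))
# high edge: ridge
print(cv2.minAreaRect(np.c_[u,v].astype(np.float32)))
# case top rim bright pixels
D=d["depth"];H=np.zeros(D.shape)
for b in range(225,345):
    for a in range(345,475): H[b,a]=world(d,a,b,depth=D[b,a])[2]
print((H[235:340:4,355:470:5]*1000).astype(int))
E
```

```text
2735 [0.00872795 0.06098674 0.07397241 0.09045235 0.0946257 ]
((416.220458984375, 273.8524169921875), (76.82201385498047, 45.47304153442383), 13.799483299255371)
[[   1    1    2    1    1    2    1    0    3    3   -1    1    0    4
     4    0    2    1    2    2    2    0   -2]
 [   0    1    6    3    0   53   38    2   -1    0    2    3    2    0
     0    1   -1    0    1   -1    0   -1    2]
 [   0    4    0    0   21   57   58   57   39   37    0    2    4    3
     0   -1    1    0    1    0    3   -1    2]
 [   0    1    0    2   37   51   68   68   61   60   56   40   44   38
     0    2    1    0    2    0    0    0    0]
 [   2    0    1   -1   48    7   77   71   69   66   67   63   63   57
    43   40 1025    3    2    0    2    0    1]
 [   0    2    0    1   49    6   80   76   77   76   74   69   69   67
    66   63   59   55   44   42    0    3   -1]
 [   0    1    0   -1   49    9   94   89   86   85   80   78   80   72
    72   70   68   61   60   56   56   58   -1]
 [  -3    1    1   13   52    7   11   94   96   93   87   88   85   81
    82   77   77   73   68
[... 1602 characters left out ...]
2    0   35   42   42   43   10    8   10    7    5
     9    8   10   27   49    2   -1    0    1]
 [   0    1    2    0    0    2    4    2   34   43   41   41    9    7
     7    8   13   33   47    0    0    4    0]
 [   1    0    0    1    0    0    1    0    1    2    4   33   39   43
    42   10    8   35   50    2    3    3    1]
 [   0    0    1   -1 1025    2   -1    1    1    1    2   -2    1    2
     2   41   40   40   47    1    2    6    2]
 [   3    1    0    0   -3    1    0    0    0    0    4    1    0    3
     0    1    1    3    1    0    1    2    0]
 [   1    0    0    0    2    3   -1    0    4    1   -1    2    4    3
     2    0   -2    0    0    1    1    0    0]]
```

View pics/topz.png

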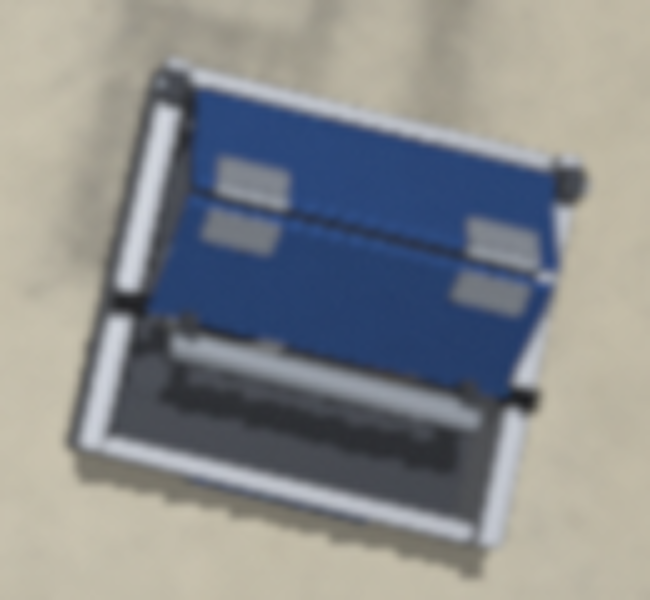

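The zoom shows the blue roof. The bar runs from zoom (172,345) to (480,418), and the rear hinge pivots are at (172,82) and (570,183).

Run:
```python
from h import *
d=dict(np.load("top0.npz"))
z=lambda u,v,h: world(d,345+(u+.5)/5-.5,225+(v+.5)/5-.5,h)
hl,hr=z(172,82,.054),z(570,183,.054)
rl,rr=z(130,300,.054),z(525,400,.054)
bl,br=z(172,346,.066),z(480,418,.066)
for n,a,b in(("hinge",hl,hr),("roll",rl,rr),("bar",bl,br)):
    print(n,a,b,np.linalg.norm(a-b),(a+b)/2, np.degrees(np.arctan2(*( (a-b)[[1,0]])))-90)
# front corners rails z .048; rear
fl,fr=z(88,440,.044),z(490,540,.044);print("front",fl,fr,np.linalg.norm(fl-fr),np.degrees(np.arctan2(*((fl-fr)[[1,0]])))-90)
H=(hl+hr)/2;B=(bl+br)/2;Rm=(rl+rr)/2
print("H-B",np.linalg.norm((H-B)[:2]),"H-R",np.linalg.norm((H-Rm)[:2]),np.degrees(np.arctan2((H-Rm)[1],(H-Rm)[0])))
```

```text
hinge [ 0.55797207 -0.13016151  0.054     ] [ 0.52924663 -0.25991832  0.054     ] 0.1328983825680236 [ 0.54360935 -0.19503991  0.054     ] -12.482762691404034
roll [ 0.48711538 -0.11777746  0.054     ] [ 0.45891687 -0.24544705  0.054     ] 0.1307466258032055 [ 0.47301613 -0.18161226  0.054     ] -12.455009983072713
bar [ 0.47238276 -0.12984198  0.066     ] [ 0.45257456 -0.22802393  0.066     ] 0.10016016885230408 [ 0.46247866 -0.17893295  0.066     ] -11.406306501942467
front [ 0.44214786 -0.10626682  0.044     ] [ 0.41387574 -0.23679194  0.044     ] 0.13355193439732402 -12.22163015014334
H-B 0.08271410225939346 H-R 0.07185892886270426 -10.769671714672693
```

Call:
drive_tool(deltas=[-4, -2.5, 0, 0, -8, -5, 0, 0, -12, -8, 0, -3, -16, -10.5, 0, -6, -20, -13, 0, -6, -24, -15.5, 0, -6, -28, -18, 0, -6, -31, -20, 0, -6, -31, -20, 0, -6, -31, -20, 0, -6], hand=0)

```text
t: 1.1
tcp_pos: [0.4298, 0.3017, 0.2303]
tool_rot: [0.112, 0.994, -0.001, -0.001]
force: [-0.6, 0.4, 0.1]
finger_gap: 0.005
```

Call:
drive_tool(deltas=[-1, -4.5, 0, 0, -1.8, -9, 0, 0, -2.7, -13.5, 0, 0, -3.6, -18, 0, 0, -4.5, -22.5, 0, 0, -5.4, -27, 0, 0, -6.4, -31.5, 0, 0, -7.3, -36, 0, 0, -8.2, -40.5, 0, 0, -9.4, -46, 3, 0, -9.4, -46, 3, 0, -9.4, -46, 3, 0])

```text
t: 2.3
tcp_pos: [0.4186, -0.1676, 0.2001]
tool_rot: [0.113, 0.994, -0.0, -0.002]
force: [-0.5, 0.3, -0.3]
finger_gap: 0.002
```

Call:
drive_tool(deltas=[0, 0, 4, 0, 0, 0, 8, 0, 0, 0, 12, 0, 0, 0, 14, 0, 0, 0, 14, 0])

```text
t: 2.8
tcp_pos: [0.4166, -0.164, 0.0584]
tool_rot: [0.111, 0.994, 0.002, -0.005]
force: [0.1, 0.1, 0.2]
finger_gap: 0.004
```

Run:
```python
from station import manip
import cv2,numpy as np
o=[]
for n in("side","wrist"):
    d=manip.snapshot(n);o.append(d["frame"][:,:,::-1])
a=cv2.resize(o[0][130:280,290:450],(480,450),interpolation=cv2.INTER_CUBIC)
b=cv2.resize(o[1],(320,240));b=np.vstack([b,np.zeros((210,320,3),np.uint8)])
cv2.imwrite("pics/pre.png",np.hstack([a,b]))
```

```text
(no output)
```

View pics/pre.png

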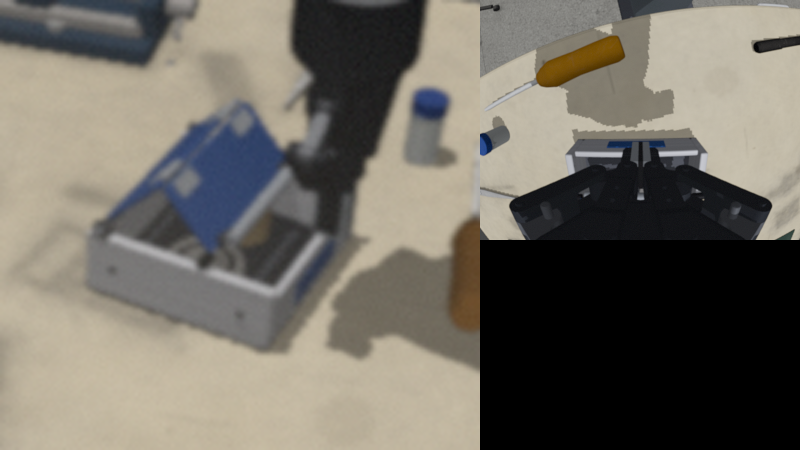

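The closed fingers are just inside the front wall, near (330,220), in front of the bar and clear of it. Next I go down and start pushing.

Call:
drive_tool(deltas=[0, 0, 1, 0, -1, 0, 1.1, 0, -2, 0, 1.1, 0, -3, 0, 1.1, 0, -4, 0, 1.1, 0, -5, 0, 1.1, 0, -5, 0, 1.1, 0])

```text
t: 3.6
tcp_pos: [0.4692, -0.178, 0.0496]
tool_rot: [0.112, 0.994, -0.001, -0.001]
force: [0.1, 0.3, 0.8]
finger_gap: -0.004
```

Run:
```python
from station import manip
import cv2,numpy as np
s=manip.sense();print(s["t"],s["tcp_pos"],s["force"])
d=manip.snapshot("side");a=cv2.resize(d["frame"][130:280,290:450,::-1],(640,600),interpolation=cv2.INTER_CUBIC)
cv2.imwrite("pics/push1.png",a)
```

```text
3.6 [ 0.46921604 -0.17796078  0.04957056] [0.13797369 0.336142   0.76998168]
```

View pics/push1.png

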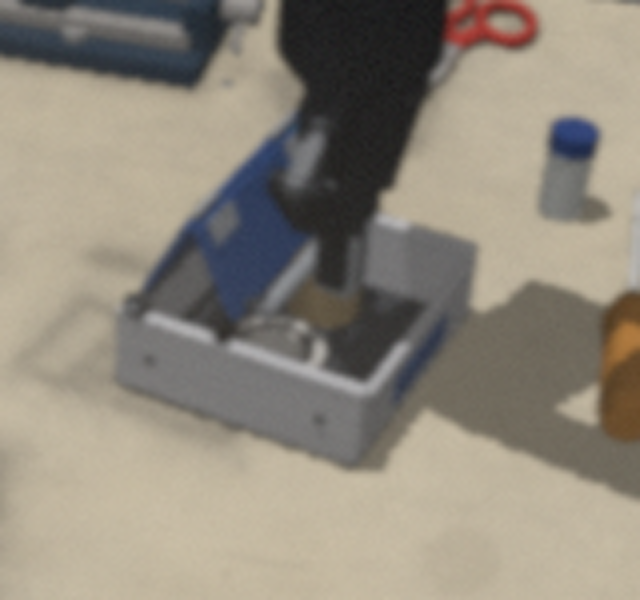

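The bar (290,275) has moved back with the finger and the panel is steeper, so the push is working at low force. I'll continue, slower.

Call:
drive_tool(deltas=[-0.8, 0, 0.3, 0, -1.6, 0, 0.3, 0, -2.4, 0, 0.3, 0, -3.0, 0, 0.3, 0, -3.5, 0, 0.3, 0, -3.5, 0, 0.3, 0])

```text
t: 4.25
tcp_pos: [0.5035, -0.1857, 0.0465]
tool_rot: [0.111, 0.994, -0.001, -0.001]
force: [-0.1, -0.1, -0.6]
finger_gap: -0.001
```

Run:
```python
from station import manip
import cv2,numpy as np
s=manip.sense();print(s["t"],s["tcp_pos"],s["force"])
d=manip.snapshot("side");a=cv2.resize(d["frame"][130:280,290:450,::-1],(640,600),interpolation=cv2.INTER_CUBIC)
cv2.imwrite("pics/push2.png",a)
```

```text
4.25 [ 0.50352369 -0.1857426   0.04650336] [-0.1100366  -0.1073353  -0.62613199]
```

View pics/push2.png

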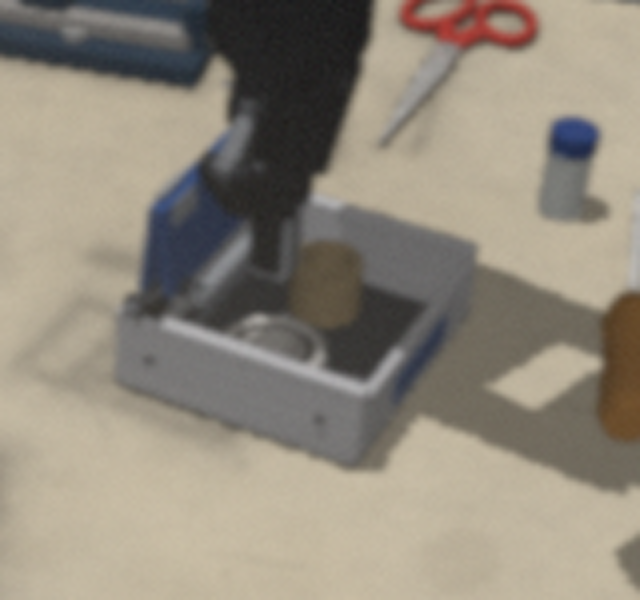

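The cover is nearly folded, with the roller at (180,305). I'll push in small steps until I feel the stop.

Call:
drive_tool(deltas=[-0.3, 0, 0, 0, -0.6, 0, 0, 0, -0.6, 0, 0, 0])

```text
t: 4.6
tcp_pos: [0.5093, -0.1871, 0.0466]
tool_rot: [0.111, 0.994, -0.001, -0.001]
force: [-0.5, -0.3, 0.5]
finger_gap: 0.0
```

Call:
drive_tool(deltas=[-0.2, 0, 0, 0, -0.3, 0, 0, 0])

```text
t: 4.8
tcp_pos: [0.5103, -0.187, 0.0463]
tool_rot: [0.111, 0.994, 0.0, -0.003]
force: [-6.2, -0.0, 3.3]
finger_gap: -0.001
```

Call:
drive_tool(deltas=[-0.3, 0, 0, 0, -0.3, 0, 0, 0])

```text
t: 5.0
tcp_pos: [0.5104, -0.187, 0.0462]
tool_rot: [0.111, 0.994, 0.001, -0.006]
force: [-7.2, -1.8, 4.7]
finger_gap: 0.002
```

The TCP has stopped 34 mm in front of the hinge, as predicted for the stop, with the force rising to 7 N. I'll back off and lift.

Call:
drive_tool(deltas=[1, 0, 0, 0, 2.5, 0, 0, 0, 4.5, 0, 0, 0, 6, 0, -1, 0, 6.5, 0, -5, 0, 6.5, 0, -9, 0, 6.5, 0, -13, 0, 6.5, 0, -16, 0, 6.5, 0, -16, 0])

```text
t: 5.9
tcp_pos: [0.4518, -0.1748, 0.2113]
tool_rot: [0.111, 0.994, -0.002, -0.001]
force: [0.3, -0.4, 0.3]
finger_gap: 0.005
```

Run:
```python
from station import manip
from h import *
s=manip.sense();print(s["t"],s["tcp_pos"],s["force"],np.abs(s["qd"]).max())
d=manip.snapshot("side");a=cv2.resize(d["frame"][130:280,290:450,::-1],(400,375),interpolation=cv2.INTER_CUBIC)
t=manip.snapshot("top");np.savez("top1.npz",**t);b=cv2.resize(t["frame"][220:345,345:478,::-1],(400,375),interpolation=cv2.INTER_CUBIC)
cv2.imwrite("pics/end.png",np.hstack([a,b]))
t0=np.load("top0.npz")["frame"]
print("grey diff",np.abs(t["frame"][225:315,145:245].astype(int)-t0[225:315,145:245]).mean())
```

```text
5.9 [ 0.45181648 -0.17480185  0.21127906] [ 0.27762666 -0.37168818  0.32177731] 0.06293085473586864
grey diff 13.365185185185185
```

View pics/end.png

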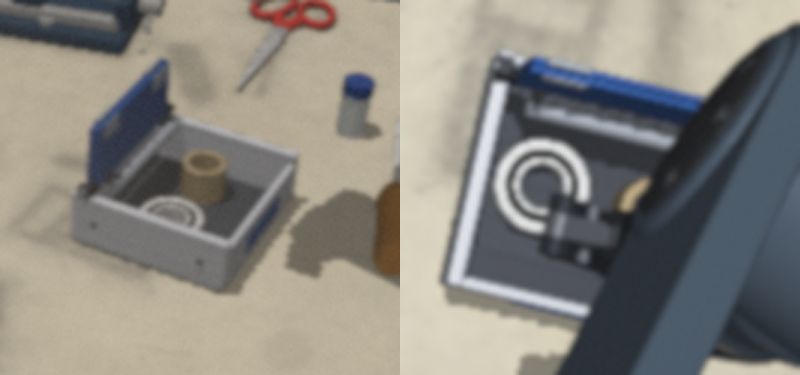

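The blue panels stand upright together and the parts show. The grey area differs between the two pictures, possibly from the arm's shadow, so I'll check it. I'll also measure the blue bar.

Run:
```python
from h import *
a=np.load("top0.npz")["frame"];t=dict(np.load("top1.npz"));b=t["frame"]
g=lambda f:cv2.resize(f[215:325,135:255,::-1],(400,367),interpolation=cv2.INTER_CUBIC)
cv2.imwrite("pics/grey.png",np.hstack([g(a),g(b)]))
s=[cv2.cvtColor(np.ascontiguousarray(f[222:322,140:250]),cv2.COLOR_RGB2GRAY).astype(np.float32) for f in(a,b)]
print("shift px",cv2.phaseCorrelate(*s))
# blue: bar left end (zoomed 525,108 -> ) , hinge pivot (508,65)
z=lambda u,v,h: world(t,345+(u-400)*133/400,220+v*125/375,h)
hl=z(508,65,.054);bl=z(533,108,.058)
dd=np.array([np.cos(np.radians(12.4)),-np.sin(np.radians(12.4))])
print("bar in front of hinge mm",1e3*(hl-bl)[:2]@dd)
```

```text
shift px ((0.016493507695052756, 0.03919806773961909), 0.9305771953264872)
bar in front of hinge mm 19.874022169826258
```

View pics/grey.png

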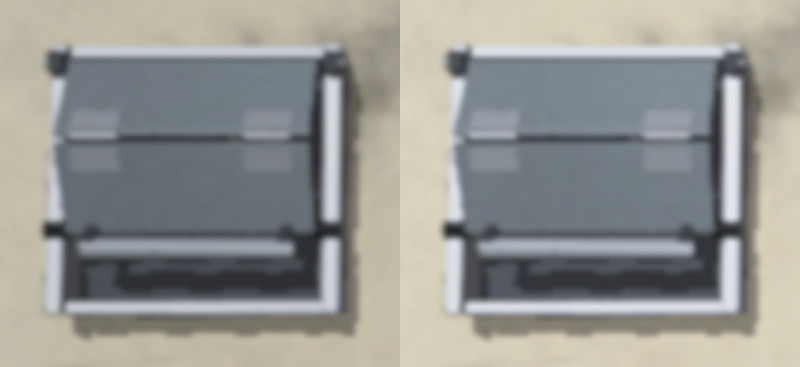

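The grey cover hasn't moved: the image shift is 0.04 px and only the lighting changed. The blue bar is about 20 mm in front of the hinge, which puts q near 1.5.

```bash
python3 -c "
from station import manip
print(manip.sign_off())"
```

```text
the job is handed in; nothing more can be done
None
```

The blue cover is folded back to its stop, and I've handed the job in at about 6 s of the 29 s allowed. I pushed its bar with the closed fingers until the force rose to about 7–9 N at the predicted stop position, then backed off and lifted clear.

- **Blue cover:** the last pictures show both panels upright against each other and the parts exposed. The bar is about 20 mm in front of the hinge line, against 18 mm at the stop, so q is about 1.5 rad. I read this from a single end of the bar because the arm hid the other end in the top view.
- **Grey cover:** it did not move. The shift between the before and after images is under 0.05 px. A raw brightness comparison did differ, but the side-by-side pictures show only a lighting change.
- **Robot:** it was clear of everything at hand-in, with the TCP at z = 0.21 m and under 1 N of force.

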